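Book laser turrets into the returns tray

TASK

Put every laser turret that lies on the mat into the black tray, each upright in a compartment of its own, gripping them lightly because they crack. Then take the barcode scanner and scan first the job card and then the tray's label: each time face the label squarely from about 10 cm, beam on the middle of the label, and hold still for about a second. Finally stand the scanner upright on the middle of its charging pad, and leave the screwdriver, wheel unit and cleaner bottle alone.

Things in the scene. Friction and masses are not known exactly. Their poses are not given: they have to be found in the camera images.
- turret0: Laser turret of a robot vacuum, about 90 g: grey round base 60 mm in diameter, 14 mm high, and on it a white round cap 44 mm in diameter with an amber band; 50 mm high in all. Grip the cap with 20 to 25 N; it cracks when the fingers' forces on it add up to over 60 N. Origin: centre of the underside, z up. 4 to 6 turrets are present, the rest absent.
- turret1: Laser turret of a robot vacuum, about 90 g: grey round base 60 mm in diameter, 14 mm high, and on it a white round cap 44 mm in diameter with an amber band; 50 mm high in all. Grip the cap with 20 to 25 N; it cracks when the fingers' forces on it add up to over 60 N. Origin: centre of the underside, z up. 4 to 6 turrets are present, the rest absent.
- turret2: Laser turret of a robot vacuum, about 90 g: grey round base 60 mm in diameter, 14 mm high, and on it a white round cap 44 mm in diameter with an amber band; 50 mm high in all. Grip the cap with 20 to 25 N; it cracks when the fingers' forces on it add up to over 60 N. Origin: centre of the underside, z up. 4 to 6 turrets are present, the rest absent.
- turret3: Laser turret of a robot vacuum, about 90 g: grey round base 60 mm in diameter, 14 mm high, and on it a white round cap 44 mm in diameter with an amber band; 50 mm high in all. Grip the cap with 20 to 25 N; it cracks when the fingers' forces on it add up to over 60 N. Origin: centre of the underside, z up. 4 to 6 turrets are present, the rest absent.
- turret4: Laser turret of a robot vacuum, about 90 g: grey round base 60 mm in diameter, 14 mm high, and on it a white round cap 44 mm in diameter with an amber band; 50 mm high in all. Grip the cap with 20 to 25 N; it cracks when the fingers' forces on it add up to over 60 N. Origin: centre of the underside, z up. 4 to 6 turrets are present, the rest absent.
- turret5: Laser turret of a robot vacuum, about 90 g: grey round base 60 mm in diameter, 14 mm high, and on it a white round cap 44 mm in diameter with an amber band; 50 mm high in all. Grip the cap with 20 to 25 N; it cracks when the fingers' forces on it add up to over 60 N. Origin: centre of the underside, z up. 4 to 6 turrets are present, the rest absent.
- tray: Black tray fixed to the bench, 190 (along x) x 280 mm, walls and dividers 22 mm high, 5 mm thick, floor 5 mm thick; 2 x 3 compartments of 87 mm (x, y) each with centres at x = +-46 mm, y = -92, 0 and 92 mm in its frame. Origin: centre of its underside, z up; its far (+x) side carries the tray label on a post.
- tray_label: Barcode label of the tray: white with black bars, on a grey panel 50 x 76 mm beyond the tray's far (+x) rim, sloping like a desk: its normal (own z axis) points away from the tray and the robot, 50 degrees above level. Origin: centre of the label's face, 55 mm above the bench.
- job_card: Job card: the same kind of barcode label and panel (50 x 76 mm, face centre 55 mm above the bench, normal = own z axis, away from the robot and 50 degrees above level) on a small blue stand with a foot 60 x 80 mm. Origin: centre of the label's face.
- pad: White charging pad fixed to the bench, 90 x 90 x 8 mm. Origin: centre of its underside (its top is 8 mm up).
- scanner: Standing barcode scanner, 180 g, 153 mm high: black foot 64 mm in diameter, black neck, orange head 85 mm long, 36 mm wide (along its y), 40 mm tall, with flat upright sides; head centre 115 mm above the underside and 10 mm to -x, nose 30 degrees down towards -x. Grip the head's sides at its centre from above, closing along y. Origin: centre of the underside, z up. Starts on the pad.
- beam (a point): Centre of the scanner's window at the nose, 47 mm to -x and 94 mm above the scanner's origin. Its x axis is the beam (scanner's -x, 30 degrees downwards when it stands), its y axis is the scanner's y.
- driver: Cordless screwdriver lying on the bench, black and orange, about 200 mm long, 38 mm high. Bystander.
- wheel_unit: Blue drive-wheel unit with a black wheel on top, 90 x 55 x 55 mm. Bystander.
- spray: Cleaner bottle, green with a blue label and red cap, 60 mm in diameter, 170 mm high. Bystander.
Not all that is in view belongs to the job. What is shaped like the turret0 but green, pink or purple is not meant.

How it is judged (in metres and radians):
On the way, in this order (a step that is already met when the one before it is completed fails the run):
1. every turret stands upright in a compartment of the tray, released (z of each of turret0, turret1, turret2, turret3, turret4, turret5 in the frame of tray below 0.012 m and angle between each of turret0, turret1, turret2, turret3, turret4, turret5's own z axis and vertical below 0.12 rad and linear speed of each of turret0, turret1, turret2, turret3, turret4, turret5 below 0.03 m/s and x of turret0 in the frame of tray between -0.085 and 0.085 m and y of turret0 in the frame of tray between -0.13 and 0.13 m and x of turret1 in the frame of tray between -0.085 and 0.085 m and y of turret1 in the frame of tray between -0.13 and 0.13 m and x of turret2 in the frame of tray between -0.085 and 0.085 m and y of turret2 in the frame of tray between -0.13 and 0.13 m and x of turret3 in the frame of tray between -0.085 and 0.085 m and y of turret3 in the frame of tray between -0.13 and 0.13 m and x of turret4 in the frame of tray between -0.085 and 0.085 m and y of turret4 in the frame of tray between -0.13 and 0.13 m and x of turret5 in the frame of tray between -0.085 and 0.085 m and y of turret5 in the frame of tray between -0.13 and 0.13 m and contact force between the fingers and turret0 below 0.5 N and contact force between the fingers and turret1 below 0.5 N and contact force between the fingers and turret2 below 0.5 N and contact force between the fingers and turret3 below 0.5 N and contact force between the fingers and turret4 below 0.5 N and contact force between the fingers and turret5 below 0.5 N), for 0.2 s.
2. the held scanner is aimed at the job card and held steady (contact force between the fingers and scanner above 1 N and x of job_card in the frame of beam between 0.06 and 0.14 m and angle between the x axis of beam and the z axis of job_card, either way round below 0.26 rad and linear speed of scanner below 0.02 m/s and angular speed of scanner below 0.15 rad/s and y of job_card in the frame of beam between -0.015 and 0.015 m and z of job_card in the frame of beam between -0.015 and 0.015 m), for 0.6 s.
3. the held scanner is aimed at the tray's label and held steady (contact force between the fingers and scanner above 1 N and x of tray_label in the frame of beam between 0.06 and 0.14 m and angle between the x axis of beam and the z axis of tray_label, either way round below 0.26 rad and linear speed of scanner below 0.02 m/s and angular speed of scanner below 0.15 rad/s and y of tray_label in the frame of beam between -0.015 and 0.015 m and z of tray_label in the frame of beam between -0.015 and 0.015 m), for 0.6 s.
At the end, for the whole second after the job is handed in: Every turret present stands upright (within 7 degrees) on the floor of a tray compartment, at rest; the scanner stands upright (within 6 degrees) and still on the charging pad, its foot within 25 mm of the pad's centre (z of each of turret0, turret1, turret2, turret3, turret4, turret5 in the frame of tray below 0.012 m and angle between each of turret0, turret1, turret2, turret3, turret4, turret5's own z axis and vertical below 0.12 rad and linear speed of each of turret0, turret1, turret2, turret3, turret4, turret5 below 0.03 m/s and x of turret0 in the frame of tray between -0.085 and 0.085 m and y of turret0 in the frame of tray between -0.13 and 0.13 m and x of turret1 in the frame of tray between -0.085 and 0.085 m and y of turret1 in the frame of tray between -0.13 and 0.13 m and x of turret2 in the frame of tray between -0.085 and 0.085 m and y of turret2 in the frame of tray between -0.13 and 0.13 m and x of turret3 in the frame of tray between -0.085 and 0.085 m and y of turret3 in the frame of tray between -0.13 and 0.13 m and x of turret4 in the frame of tray between -0.085 and 0.085 m and y of turret4 in the frame of tray between -0.13 and 0.13 m and x of turret5 in the frame of tray between -0.085 and 0.085 m and y of turret5 in the frame of tray between -0.13 and 0.13 m and horizontal distance between scanner and pad below 0.025 m and z of scanner in the frame of pad between 0.004 and 0.012 m and angle between scanner's own z axis and vertical below 0.1 rad and linear speed of scanner below 0.02 m/s); the robot touches nothing.
It fails at once if a turret is squeezed or pressed by the fingers with more than 60 N (contact force between the fingers and turret0 above 60 N or contact force between the fingers and turret1 above 60 N or contact force between the fingers and turret2 above 60 N or contact force between the fingers and turret3 above 60 N or contact force between the fingers and turret4 above 60 N or contact force between the fingers and turret5 above 60 N).
It fails at once if the screwdriver is moved by more than 30 mm (distance of driver from where it was at the start of the episode above 0.03 m).
It fails at once if the wheel unit is moved by more than 30 mm (distance of wheel_unit from where it was at the start of the episode above 0.03 m).
It fails at once if the cleaner bottle is moved by more than 30 mm (distance of spray from where it was at the start of the episode above 0.03 m).
Of turret0, turret1, turret2, turret3, turret4, turret5 only 4 to 6 are there at a start; the rules pass over those that are not, and their reading is None.
At some moment in a run one of turret0, turret1, turret2, turret3, turret4, turret5 may be knocked a few centimetres aside while the robot is not near it.
It also fails if it takes over 210 s, if anything falls off the work surface, if the arm or the gripper's body presses on something with over 40 N, if the wrist force passes 120 N, or if a joint passes its speed limit or range.

ROBOT

A 6-joint arm with a two-finger parallel gripper is mounted at the origin on the work surface. World frame = base frame: x ahead of the robot, y to its left, z up, the work surface at z = 0. Lengths are in mm, angles in rad, forces in N, time in s.
With the tool pointing down it reaches from about 275 to 825 mm from the base axis. Payload 4.9 kg.
Tool frame: the origin (TCP) lies at the very end of the fingers, on their centre line; the grasp point (between the pads) lies 19 mm behind it; z points along the fingers, y is the line along which they close (so a half turn about z gives the same grasp; the last joint's range is limited). The gripper opens to 85 mm and grips with 20 to 120 N. Pads are 22 mm wide; open, the fingers measure 114 mm over their backs; the gripper's body (76 mm by 85 mm) begins 54 mm behind the grasp point. The pads swing forward as they close: fully open they stand 13 mm farther back than shut.
Start: joints at [1.101, 0.326, -0.193, 1.052, 0, 1.437], TCP at [181.234, 519.3, 231.281] pointing down, gripper open.
Joint ranges: [-2.65, 2.65], [-0.97, 1.79], [-1.3, 1.35], [-1.93, 2.1], [-1.47, 1.37], [-3.14, 3.14]. Speed limits (rad/s): [2.57, 2.57, 3.14, 3.14, 3.14, 3.14].

INTERFACE

Orientations are given as [roll, pitch, yaw] about the fixed x, y, z axes, in that order (R = Rz(yaw) Ry(pitch) Rx(roll)).
In Python, from bench import bot, solve_ik, imaging gives the robot as it stands. Calls block until the motion is done:
- bot.move_ptp(position, orientation): joint-space move of the TCP to a pose.
- bot.movel(position, rot=None, max_speed=150, threshold=None): straight line of the TCP; rot=None keeps the orientation; max_speed is the mean speed in mm/s. With threshold (N) it stops when the force on the tool has changed by that much, and returns True; else False.
- bot.move_j(angles): joint-space move.
- bot.grip(opening, effort=None): opening from 0.0 (shut) to 1.0 (fully open); effort is the grip in N (None keeps the last); returns when the fingers have stopped.
- bot.dwell(seconds).
- solve_ik(position, orientation): joint angles nearest the present ones, or None.
- bot.get_state(): the state.
- imaging.capture(name): name is "side" or "top" or "wrist"; returns the picture (420x560x3 uint8, blue, green, red); there is no depth.
- imaging.camera_model(name): a dict with "K" (3x3 intrinsics, pixels), "position" and "rotation" of the camera in the world. Camera axes: x right, y up, looking along -z (the intrinsics and any distortion apply to the point x, -y, -z); pixel columns grow to the right and rows downward; lengths in mm; the calibration is good to about 2 mm. A picture is of the moment at which its call begins: read the wrist's pose just before it. camera_model takes no time and is no camera call; for the wrist camera it gives the pose at the moment of the call.
A pose or a line that the arm cannot do raises bot.IKError and nothing moves.
- bot.sign_off(): hands the job in; it is judged then, once.
The state is a dict: "t": time; "qpos": joint angles; "joint_velocities": joint speeds; "effort": joint torques, N m; "tcp_pos": TCP position; "orientation": TCP orientation; "contact_force": force on the tool from outside, world axes, zero at the start; "wrist_torque": the same for the moment, N m; "opening": opening from 0.0 (shut) to 1.0 (fully open); "gripper_force": force on a finger pad.
Only numpy, scipy, OpenCV 4.12 (cv2) and the standard library are available. Lean on these libraries where they do the work, as an engineer would, in place of code of your own. Each camera call takes 0.05 s, during which the arm holds its last target. There are 200 camera calls.

## Working session

There is one attempt and no reset: what is moved stays moved. The work goes in short steps, each a Python script; the robot and the scene stay as the last script left them, time stands still between calls to the robot, and variables do not carry over. Pictures are saved under pics/ and viewed, at most 14 in all, crops included, and the job is handed in when it is done.

```bash
ls; mkdir -p pics; python3 - <<'E'
from bench import bot, imaging
import cv2
for n in ("top","side"):
    im=imaging.capture(n); cv2.imwrite(f"pics/{n}0.png",im); m=imaging.camera_model(n); print(n,m)
print(bot.get_state())
E
```

```text
pics
top {'K': array([[417.9322576 ,   0.        , 276.25650651],
       [  0.        , 417.9322576 , 207.9572431 ],
       [  0.        ,   0.        ,   1.        ]]), 'position': array([ 393.0431727 ,  -32.44540999, 1172.65745887]), 'rotation': array([ 0.1611074 ,  0.00421482, -1.56566416])}
side {'K': array([[443.40342868,   0.        , 283.98620205],
       [  0.        , 443.40342868, 207.40398455],
       [  0.        ,   0.        ,   1.        ]]), 'position': array([ 290.45891247,  734.69681319, 1000.63014001]), 'rotation': array([ 0.74325626,  0.00492365, -2.80913277])}
{'t': 0.1, 'qpos': array([ 1.10082493e+00,  3.26852961e-01, -1.93478082e-01,  1.05198617e+00,
       -2.66439568e-05,  1.43664372e+00]), 'joint_velocities': array([ 1.69014632e-03, -3.58641202e-03, -5.42372191e-05, -8.48338050e-04,
        2.23613497e-04,  2.59311203e-04]), 'effort': array([ 3.95455054e-04, -4.44239187e+01,  2.63037926e+01,  7.90497987e-03,
       -2.03854393e-04,  3.00021725e-06]), 'tcp_pos': array([180.98673259, 518.82674129, 230.59148034]), 'orientation': array([-3.14008187e+00, -1.77014244e-04,  2.80577375e+00]), 'contact_force': array([-0.22262306,  0.1721275 , -0.62693125]), 'wrist_torque': array([ 0.04387485, -0.06556003,  0.01748815]), 'gripper_force': 0.0, 'opening': 0.9986480407408248}
```

View pics/top0.png

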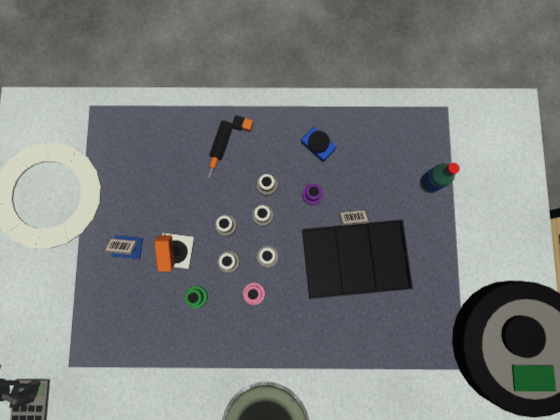

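View pics/side0.png

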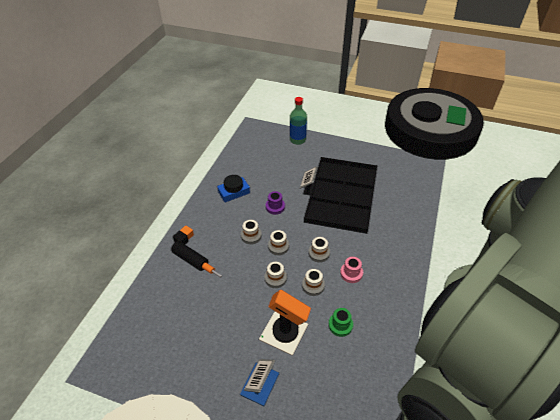

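The top view shows five white-capped grey turrets at about (267,183), (262,214), (226,225), (228,261) and (267,256). The decoys are green (196,297), pink (254,294) and purple (313,194). The tray is at (356,259) with its label at (354,217), the job card at (121,247), and the scanner on the pad at (178,252) with its nose towards the robot. The side view agrees.

I'll confirm these in an enlarged crop and measure.

```bash
cat > h.py <<'E'
from bench import bot, solve_ik, imaging
import cv2, numpy as np
from scipy.spatial.transform import Rotation as Ro
def ray(m,uv):
    d=np.linalg.inv(m["K"])@[uv[0],uv[1],1]; d=np.array([d[0],-d[1],-d[2]])
    r=np.asarray(m["rotation"],float)
    R=r if r.shape==(3,3) else Ro.from_euler("xyz",r).as_matrix()
    return np.asarray(m["position"]),R@d
def cast(m,uv,z):
    p,d=ray(m,uv); return p+d*(z-p[2])/d[2]
def cross(m1,u1,m2,u2):
    p,d=ray(m1,u1); q,e=ray(m2,u2)
    s=np.linalg.lstsq(np.c_[d,-e],q-p,rcond=None)[0]; a,b=p+d*s[0],q+e*s[1]
    return (a+b)/2,np.linalg.norm(a-b)
def dark_in_white(im,full=False):
    """centres of the dark lens on white caps"""
    hsv=cv2.cvtColor(im,cv2.COLOR_BGR2HSV)
    w=((hsv[...,2]>135)&(hsv[...,1]<75)).astype(np.uint8)
    cs,h=cv2.findContours(w,cv2.RETR_CCOMP,cv2.CHAIN_APPROX_NONE); out=[]
    for i,c in enumerate(cs):
        if h[0][i][3]<0: continue
        par=cs[h[0][i][3]]; (x,y),r=cv2.minEnclosingCircle(par)
        if 5<r<16 and cv2.contourArea(c)>8:
            M=cv2.moments(c); out.append((M["m10"]/M["m00"],M["m01"]/M["m00"]))
    return out
def turrets(cam="top"):
    im=imaging.capture(cam); m=imaging.camera_model(cam)
    return [(np.round(u,1),cast(m,u,50)) for u in dark_in_white(im)]
E
python3 - <<'E'
from h import *
im=cv2.imread("pics/top0.png"); m=imaging.camera_model("top"); ms=imaging.camera_model("side"); ims=cv2.imread("pics/side0.png")
T=dark_in_white(im); print("top",[(np.round(u,1),cast(m,u,50).round()) for u in T]); 
print("side",[(np.round(u,1),cast(ms,u,50).round()) for u in dark_in_white(ims)])
hsv=cv2.cvtColor(im,cv2.COLOR_BGR2HSV)
# tray: dark region
d=(hsv[...,2]<45).astype(np.uint8); d[:, :290]=0; d[:200]=0; d[:,425:]=0
d=cv2.morphologyEx(d,cv2.MORPH_CLOSE,np.ones((7,7)))
c=max(cv2.findContours(d,0,1)[0],key=cv2.contourArea); R=cv2.minAreaRect(c); B=cv2.boxPoints(R)
W=np.array([cast(m,b,22) for b in B]); print("tray",W.round(1).tolist(),"c",W.mean(0).round(1),"sides",np.linalg.norm(np.diff(W,axis=0),axis=1).round(1))
def rect(mask,z,roi,im,m,n):
    x0,y0,x1,y1=roi; k=np.zeros_like(mask,np.uint8); k[y0:y1,x0:x1]=mask[y0:y1,x0:x1]
    k=cv2.morphologyEx(k,cv2.MORPH_CLOSE,np.ones((5,5)))
    c=max(cv2.findContours(k,0,1)[0],key=cv2.contourArea); R=cv2.minAreaRect(c);W=np.array([cast(m,b,z) for b in cv2.boxPoints(R)])
    print(n,"px",np.round(R[0],1),"c",W.mean(0).round(1),"corners",W[:,:2].round(0).tolist(),"sides",np.linalg.norm(np.diff(W,axis=0),axis=1).round(1)); return R[0]
white=(hsv[...,2]>130)&(hsv[...,1]<70)
a=rect(white,55,(100,232,140,260),im,m,"card"); b=rect(white,55,(335,205,375,224),im,m,"tlabel"); 
rect(white,8,(155,228,200,275),im,m,"pad")
hs=cv2.cvtColor(ims,cv2.COLOR_BGR2HSV); ws=(hs[...,2]>130)&(hs[...,1]<70)
a2=rect(ws,55,(243,355,280,392),ims,ms,"card s"); b2=rect(ws,55,(298,165,318,190),ims,ms,"tl s"); rect(ws,8,(255,310,312,355),ims,ms,"pad s")
print(cross(m,a,ms,a2),cross(m,b,ms,b2))
org=(hsv[...,0]<15)&(hsv[...,1]>150)&(hsv[...,2]>100); o=rect(org,120,(145,228,200,280),im,m,"head")
os_=(hs[...,0]<15)&(hs[...,1]>150)&(hs[...,2]>100); o2=rect(os_,120,(260,285,320,325),ims,ms,"head s"); print(cross(m,o,ms,o2))
A=cv2.resize(im[170:310,95:420],None,fx=2.4,fy=2.4,interpolation=cv2.INTER_CUBIC)[:, :780]
cv2.imwrite("pics/cropA.png",A)
B=cv2.resize(ims[200:400,200:380],None,fx=3,fy=3,interpolation=cv2.INTER_CUBIC); cv2.imwrite("pics/cropB.png",B)
E
```

```text
top [(array([226.6, 260.7]), array([432., 105.,  50.])), (array([266.8, 255.4]), array([447.,  -2.,  50.])), (array([119.8, 245.2]), array([472., 393.,  50.])), (array([223.5, 223.1]), array([533., 116.,  50.])), (array([353.3, 216.3]), array([ 554., -236.,   50.])), (array([261.9, 212.6]), array([562.,  12.,  50.])), (array([266.4, 181.1]), array([650.,   1.,  50.]))]
side [(array([551.6, 350.2]), array([-129.,  128.,   50.])), (array([313.5, 275. ]), array([432., 108.,  50.])), (array([274.8, 267.7]), array([533., 118.,  50.])), (array([319.6, 242.4]), array([447.,   1.,  50.])), (array([277.9, 235.5]), array([562.,  15.,  50.])), (array([249.9, 224.7]), array([649.,   4.,  50.])), (array([307.3, 177.1]), array([ 553., -234.,   50.]))]
tray [[535.3, -96.0, 22.0], [565.4, -382.0, 22.0], [363.0, -393.1, 22.0], [334.3, -115.1, 22.0]] c [ 449.5 -246.5   22. ] sides [287.6 202.8 279.5]
card px [120.  245.4] c [471.3 390.7  55. ] corners [[459.0, 428.0], [491.0, 427.0], [484.0, 354.0], [452.0, 355.0]] sides [32.1 73.6 32. ]
tlabel px [354.  216.4] c [ 552.6 -236.6   55. ] corners [[564.0
[... 490 characters left out ...]
sides [95.2 33.4 94.3]
pad s px [283.2 331.1] c [462.5 257.6   8. ] corners [[512.0, 297.0], [505.0, 203.0], [410.0, 220.0], [422.0, 310.0]] sides [93.7 96.3 90.8]
(array([471.46681154, 392.96118192,  49.00329026]), np.float64(0.337457347686298)) (array([ 552.35141125, -237.58865759,   50.09982357]), np.float64(1.7790194842612093))
head px [162.8 253.5] c [447.3 257.  120. ] corners [[491.0, 280.0], [492.0, 241.0], [404.0, 234.0], [403.0, 273.0]] sides [39.1 88.4 38.6]
head s px [289.6 307.3] c [448.6 252.9 120. ] corners [[498.0, 266.0], [490.0, 213.0], [398.0, 241.0], [408.0, 291.0]] sides [53.9 96.8 51.6]
(array([446.92054262, 255.87648045, 124.2587887 ]), np.float64(0.29977924837009456))
```

View pics/cropA.png

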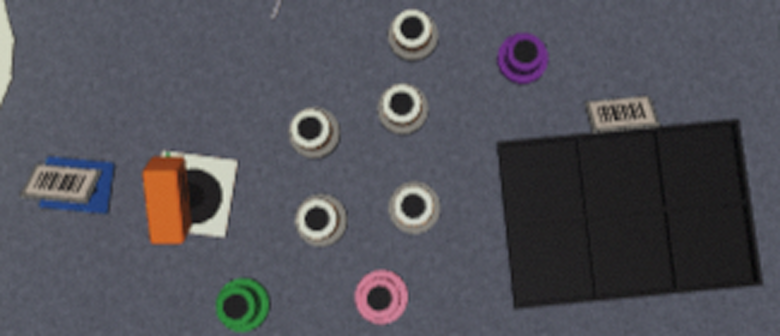

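View pics/cropB.png

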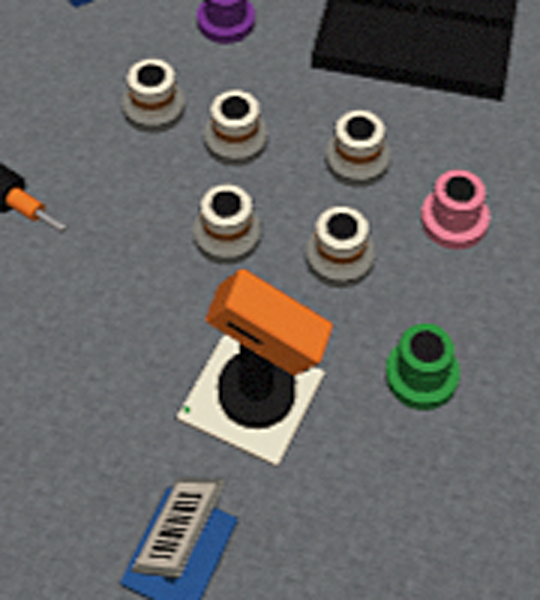

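Five turrets are confirmed: white caps with an amber band. The decoys are solid green, pink and purple. The scanner's nose points to -x (towards the robot). Next I'll refine the tray from its corners and place the first turret.

```bash
cat >> h.py <<'E'
PI=np.pi
def tray_pose():
    m=imaging.camera_model("top")
    C=np.array([cast(m,u,22)[:2] for u in [(302.5,229.6),(402.9,220.4),(411.7,288.8),(309.6,297.9)]]) # far-left, far-right, near-right, near-left
    v=(C[0]-C[1]+C[3]-C[2]); yaw=np.arctan2(-v[0],v[1]); return C,C.mean(0),yaw
def find():
    a=[p for _,p in turrets("top")]; b=[p for _,p in turrets("side")]; out=[]
    for p in a:
        if p[1]>200 or p[1]<-85: continue
        n=[q for q in b if np.linalg.norm(q-p)<10]
        out.append((p+n[0])/2 if n else p+[0,1.5,0])
    for q in b:
        if q[1]>200 or q[1]<-85 or q[0]<250: continue
        if not any(np.linalg.norm(q-p)<15 for p in out): out.append(q-[0,1.5,0])
    return [o[:2] for o in out]
def pick(xy,yaw=PI,z=22):
    bot.grip(0.85,22)
    bot.move_ptp([*xy,150],[PI,0,yaw]); bot.movel([*xy,z],max_speed=120)
    bot.grip(0.0,22); bot.dwell(.2); s=bot.get_state(); print("grip",xy.round(),s["opening"],s["gripper_force"],s["tcp_pos"].round(1),"t",s["t"])
    ok=s["gripper_force"]>5 and s["opening"]>.4
    bot.movel([*xy,130]); s=bot.get_state(); print(" lifted",s["opening"],s["gripper_force"]); return ok
def place(loc,c,tyaw,z=22):
    R=np.array([[np.cos(tyaw),-np.sin(tyaw)],[np.sin(tyaw),np.cos(tyaw)]]); xy=c+R@loc; o=[PI,0,PI+tyaw-2*PI]
    bot.move_ptp([*xy,130],o); bot.movel([*xy,z+22],max_speed=150)
    hit=bot.movel([*xy,z+5],max_speed=25,threshold=4); s=bot.get_state(); print(" placed",hit,s["tcp_pos"].round(1),s["orientation"].round(2))
    bot.grip(0.65); bot.movel([*xy,130]); print(" t",bot.get_state()["t"])
E
python3 - <<'E'
from h import *
C,c,y=tray_pose(); print(C.round(1).tolist(),c.round(1),y,np.linalg.norm(C-np.roll(C,-1,0),axis=1).round(1))
T=find(); print(np.round(T,1).tolist())
t=max(T,key=lambda p:p[0])
if pick(t): place(np.array([46,-92]),c,y)
print(np.round(find(),1).tolist())
m=imaging.camera_model("wrist"); cv2.imwrite("pics/w1.png",imaging.capture("wrist")); print(m)
E
```

```text
[[519.7, -99.5], [546.6, -377.9], [360.4, -393.6], [334.9, -117.7]] [ 440.4 -247.2] 0.09436805977122732 [279.7 186.8 277.  185.7]
[[432.3, 106.3], [446.7, -0.4], [533.4, 117.1], [562.0, 13.7], [649.7, 2.3]]
grip [650.   2.] 0.5069891810544712 22.849553525447845 [650.3   2.1  22.9] t 4.775
 lifted 0.5070017812093427 22.539028823375702
 placed True [ 494.6 -334.3   27.9] [ 3.14 -0.   -3.05]
 t 9.4833
[[432.1, 106.4], [425.4, 87.4], [446.6, -0.4], [533.3, 117.0], [561.9, 13.7], [1183.9, -56.4]]
{'K': array([[343.82340108,   0.        , 278.14712288],
       [  0.        , 343.82340108, 204.86632057],
       [  0.        ,   0.        ,   1.        ]]), 'position': array([ 421.69787186, -341.57042482,  271.12101622]), 'rotation': array([-2.88711743e-01, -1.54975908e-03,  1.66489351e+00])}
```

View pics/w1.png

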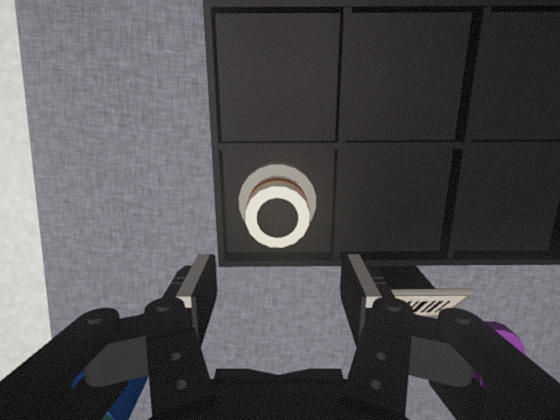

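The wrist view shows the turret standing upright, centred in its compartment (cap at (277,217), base within 239–317 against compartment walls at 219–337). I'll carry on with the rest, looking again before each pick and taking only detections seen in both cameras.

```bash
cat >> h.py <<'E'
def find2():
    a=[p[:2] for _,p in turrets("top")]; b=[p[:2] for _,p in turrets("side")]
    return [(p+q)/2 for p in a for q in b if np.linalg.norm(q-p)<7 and -85<p[1]<200 and p[0]<760]
E
python3 - <<'E'
from h import *
C,c,y=tray_pose()
for loc in [(46,0),(46,92),(-46,-92),(-46,0),(-46,92)]:
    T=find2(); print(np.round(T,1).tolist())
    if not T: break
    if not pick(max(T,key=lambda p:p[0])): print("FAIL"); break
    place(np.array(loc),c,y)
for n in ("top","side"): cv2.imwrite(f"pics/{n}1.png",imaging.capture(n))
E
```

```text
[[432.2, 106.3], [446.5, -0.4], [533.3, 117.0], [561.9, 13.7]]
grip [562.  14.] 0.5081500156160128 22.259625792503357 [562.5  13.6  22.8] t 13.1667
 lifted 0.5015467934425758 22.539813816547394
 placed True [ 485.9 -242.7   27.8] [ 3.14 -0.   -3.05]
 t 17.5417
[[432.3, 106.3], [446.6, -0.4], [533.3, 117.0]]
grip [533. 117.] 0.5087171850775931 22.27450668811798 [533.9 116.9  22.8] t 21.1
 lifted 0.5097875474287135 22.55168616771698
 placed True [ 477.2 -151.2   27.8] [ 3.14 -0.   -3.05]
 t 25.5
[[432.4, 106.4], [446.7, -0.5]]
grip [447.  -0.] 0.5045223754078304 22.094681560993195 [447.2  -0.6  22.7] t 28.3667
 lifted 0.5054937766435688 22.504853904247284
 placed True [ 403.  -342.9   27.7] [ 3.14 -0.   -3.05]
 t 33.0
[[432.2, 106.3]]
grip [432. 106.] 0.5055376168529818 22.057255804538727 [432.7 106.3  22.7] t 36.85
 lifted 0.5086132889760694 22.523919939994812
 placed True [ 394.4 -251.4   27.7] [ 3.14 -0.   -3.05]
 t 41.5417
[]
```

View pics/side1.png

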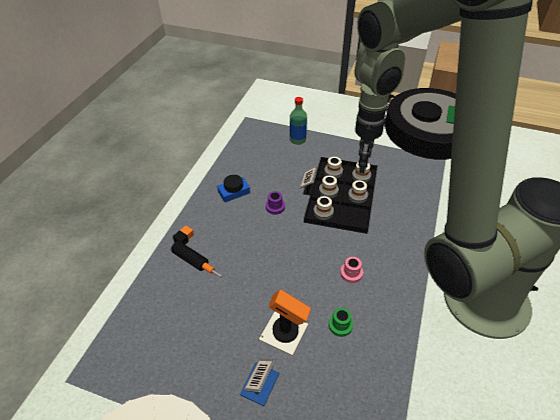

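The side view shows all five turrets upright in separate compartments, the mat clear of turrets, and the bystanders where they were. Next I'll take a close wrist look at the scanner for its axis and position.

```bash
python3 - <<'E'
from h import *
bot.grip(1.0,30)
bot.move_ptp([395,-200,250],[PI,0,PI]); bot.move_ptp([480,255,290],[PI,0,PI]); bot.dwell(.3)
m=imaging.camera_model("wrist"); im=imaging.capture("wrist"); cv2.imwrite("pics/w2.png",im); print(m["position"].round(1),m["rotation"].round(3))
h=cv2.cvtColor(im,cv2.COLOR_BGR2HSV); o=((h[...,0]<15)&(h[...,1]>150)&(h[...,2]>80)).astype(np.uint8)
n,l,s,_=cv2.connectedComponentsWithStats(o); k=l==1+np.argmax(s[1:,4]); print(s[1+np.argmax(s[1:,4])])
P=[]
for r in np.unique(np.where(k)[0])[::6]:
    x=np.where(k[r])[0]; P.append((r,x.min(),x.max(),*cast(m,((x.min()+x.max())/2,r),130)[:2].round(1)))
P=np.array(P); print(P.round(1).tolist()); print("yaw",np.polyfit(P[1:-1,3],P[1:-1,4],1))
w=((h[...,2]>140)&(h[...,1]<60)).astype(np.uint8); n,l,s,_=cv2.connectedComponentsWithStats(w); i=1+np.argmax(s[1:,4])
c=cv2.findContours((l==i).astype(np.uint8),0,1)[0][0]; print(s[i],[cast(m,b,8)[:2].round(1).tolist() for b in cv2.boxPoints(cv2.minAreaRect(c))])
E
```

```text
[407.  254.  432.3] [-0.292  0.002  1.569]
[ 255   99   42  101 2998]
[[99.0, 259.0, 294.0, 405.0, 252.1], [105.0, 256.0, 295.0, 409.9, 251.2], [111.0, 257.0, 295.0, 414.8, 251.6], [117.0, 257.0, 295.0, 419.7, 251.6], [123.0, 257.0, 295.0, 424.7, 251.6], [129.0, 257.0, 295.0, 429.7, 251.6], [135.0, 256.0, 296.0, 434.8, 251.6], [141.0, 256.0, 296.0, 440.0, 251.6], [147.0, 255.0, 296.0, 445.1, 251.1], [153.0, 255.0, 296.0, 450.4, 251.1], [159.0, 255.0, 296.0, 455.7, 251.1], [165.0, 256.0, 296.0, 461.0, 251.5], [171.0, 256.0, 296.0, 466.4, 251.5], [177.0, 256.0, 296.0, 471.9, 251.5], [183.0, 256.0, 296.0, 477.4, 251.4], [189.0, 256.0, 296.0, 482.9, 251.4], [195.0, 258.0, 295.0, 488.6, 251.9]]
yaw [-1.69543212e-03  2.52182196e+02]
[  439     0   121   345 25000] [[301.2, 429.1], [301.4, 559.9], [747.9, 664.2], [747.9, 488.6]]
```

View pics/w2.png

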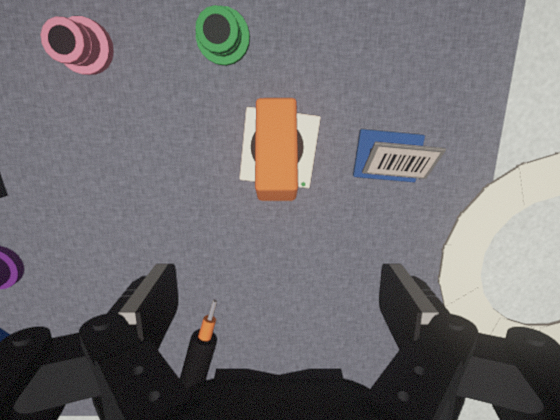

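The wrist view shows the scanner at (276,147), nearly aligned with world x, the pad's corners at (245,108), (321,116), (311,187) and (240,180), and the job card at (404,161). Next I'll compute the head centre from its known profile and cross-check it.

```bash
cat >> h.py <<'E'
def sc_pose(L,psi,xh_off,dist=100,tilt=np.radians(20)):
    """tool pose for scanning: xh_off = tool x-position minus scanner origin x at grasp; TCP 96 mm above the underside"""
    n=np.array([np.cos(psi)*np.cos(np.radians(50)),np.sin(psi)*np.cos(np.radians(50)),np.sin(np.radians(50))])
    Rs=Ro.from_euler("xyz",[0,-tilt,psi]); b=np.asarray(L)+dist*n
    org=b-Rs.apply([-47,0,94]); tcp=org+Rs.apply([xh_off,0,96])
    return tcp,(Rs*Ro.from_euler("y",PI)).as_euler("xyz"),org
E
python3 - <<'E'
from h import *
m=imaging.camera_model("wrist")
print("xh",cast(m,(276,190),153.6)[0]-26.8,cast(m,(276,99),111)[0]+46.8,cast(m,(276,200),119)[0]-46.8)
C=np.array([cast(m,u,8)[:2] for u in [(245,108),(321,116),(311,187),(240,180)]]);print("pad",C.mean(0),np.linalg.norm(C-np.roll(C,1,0),axis=1))
print("card",cast(m,(404,161),55),[cast(m,u,z)[:2].round(1).tolist() for u,z in [((374,142),74),((445,150),74),((434,179),36),((363,175),36)]])
for nm in ("top","side"):
    mm=imaging.camera_model(nm); print(nm)
for L,p in (([471,391.5,55],-.095),([552,-235.5,55],.09)):
    t,o,g=sc_pose(L,p,-10); print(t.round(1),o.round(3),g.round(1),solve_ik(t,o), solve_ik(t+[0,0,150],o) is not None)
E
```

```text
xh 451.0277591804481 451.6757898676058 449.59852930801236
pad [462.72670978 254.67359201] [87.87894725 91.08397103 87.80188403 90.26022104]
card [470.03152866 392.20525353  55.        ] [[447.1, 352.3], [455.4, 426.6], [494.5, 436.6], [489.7, 352.8]]
top
side
[568.9 382.2 146.1] [3.142 0.349 3.047] [611.  378.2  59.3] [ 0.57863708  0.46579183 -0.27478413  0.55307719 -0.21501629  0.64353595] True
[ 650.  -226.7  146.1] [-3.142  0.349 -3.052] [ 692.  -222.9   59.3] [-0.53155249  0.44216406 -0.31514321  0.52579901  0.20049827 -0.59241562] True
```

All checks agree: head centre x is 451 ±1 and the pad is at (462.5, 254.8) with sides of 88–91 mm. Now grasp and scan the job card.

```bash
python3 - <<'E'
from h import *
g=np.array([451,252.5])
bot.move_ptp([*g,200],[PI,0,PI]); hit=bot.movel([*g,104],max_speed=80,threshold=10); print("hit",hit)
bot.grip(0.0,40); bot.dwell(.3); s=bot.get_state(); print(s["opening"],s["gripper_force"],s["tcp_pos"].round(1),s["t"])
bot.movel([*g,220],max_speed=100); bot.dwell(.3)
s=bot.get_state(); print(s["opening"],s["gripper_force"],s["contact_force"].round(2),s["wrist_torque"].round(3))
t,o,_=sc_pose([470.5,392,55],-.095,-10)
bot.move_ptp(t+[0,0,120],o); bot.movel(t,max_speed=60); bot.dwell(1.5)
s=bot.get_state(); print(t.round(1),s["tcp_pos"].round(1),s["orientation"].round(3),o.round(3),s["gripper_force"],s["t"])
a=imaging.capture("side"); b=imaging.capture("wrist"); cv2.imwrite("pics/scan1.png",np.hstack([cv2.resize(a[190:410,190:410],(390,390),interpolation=cv2.INTER_CUBIC),cv2.resize(b,(400,390))]))
T=turrets("top"); print([p.round().tolist() for _,p in T])
E
```

```text
hit False
0.4195297815579553 40.84327697753906 [451.3 252.6 104.3] 47.4167
0.41308751558437123 40.45055866241455 [ 0.43  0.63 -2.81] [-0.016 -0.01  -0.04 ]
[568.4 382.7 146.1] [568.4 382.7 146.1] [3.142 0.349 3.047] [3.142 0.349 3.047] 40.34119248390198 53.4167
[[393.0, -253.0, 50.0], [402.0, -345.0, 50.0], [472.0, 393.0, 50.0], [477.0, -152.0, 50.0], [486.0, -244.0, 50.0], [494.0, -337.0, 50.0], [553.0, -236.0, 50.0]]
```

View pics/scan1.png

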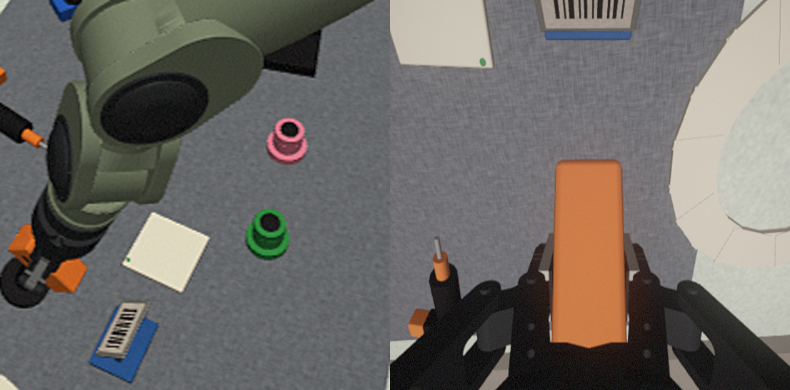

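The side and wrist views show the scanner firmly held, with the job card's label straight below the nose (label column about 589, head 588). Before moving on, I'll check for slip by projecting the known nose edge. If that passes, I'll scan the tray label.

```bash
cat >> h.py <<'E'
def nose_check(org,psi):
    m=imaging.camera_model("wrist"); im=imaging.capture("wrist")
    R=Ro.from_euler("xyz",m["rotation"]).as_matrix()
    p=org+Ro.from_euler("xyz",[0,-np.radians(20),psi]).apply([-56.8,0,111]); c=R.T@(p-m["position"])
    u=m["K"]@[c[0]/-c[2],-c[1]/-c[2],1]
    h=cv2.cvtColor(im,cv2.COLOR_BGR2HSV); o=(h[...,0]<15)&(h[...,1]>150)&(h[...,2]>80); o[:,:200]=0; o[:,380:]=0
    r=np.where(o.sum(1)>15)[0].min(); x=np.where(o[r+4])[0]; print("nose predicted",u[:2].round(1),"seen",x.mean().round(1),r)
    return abs(r-u[1])<8 and abs(x.mean()-u[0])<8
E
python3 - <<'E'
from h import *
t,o,org=sc_pose([470.5,392,55],-.095,-10)
if nose_check(org,-.095):
    bot.movel(t+[0,0,150],max_speed=120)
    bot.move_ptp([560,100,330],[PI,.35,PI])
    t,o,org=sc_pose([552,-235.5,55],.09,-10)
    bot.move_ptp(t+[0,0,150],o); bot.movel(t,max_speed=60); bot.dwell(1.5)
    s=bot.get_state(); print(t.round(1),s["tcp_pos"].round(1),s["orientation"].round(3),s["gripper_force"],s["t"])
    print(nose_check(org,.09))
    a=imaging.capture("side"); b=imaging.capture("wrist"); cv2.imwrite("pics/scan2.png",np.hstack([cv2.resize(a[60:280,190:410],(390,390),interpolation=cv2.INTER_CUBIC),cv2.resize(b,(400,390))]))
E
```

```text
nose predicted [280.  174.9] seen 277.5 173
[ 650.  -226.7  146.1] [ 650.  -226.7  146.2] [-3.142  0.349 -3.052] 40.269253849983215 61.55
nose predicted [279.9 175.2] seen 277.1 173
True
```

```bash
ls -la pics
```

```text
total 3916
drwxr-xr-x 2 agent agent   4096 Nov 30 00:36 .
drwxr-xr-x 3 agent agent   4096 Nov 30 00:30 ..
-rw-r--r-- 1 agent agent 301138 Nov 30 00:30 cropA.png
-rw-r--r-- 1 agent agent 406190 Nov 30 00:30 cropB.png
-rw-r--r-- 1 agent agent 475569 Nov 30 00:35 scan1.png
-rw-r--r-- 1 agent agent 494453 Nov 30 00:36 scan2.png
-rw-r--r-- 1 agent agent 391199 Nov 30 00:29 side0.png
-rw-r--r-- 1 agent agent 394315 Nov 30 00:33 side1.png
-rw-r--r-- 1 agent agent 341768 Nov 30 00:29 top0.png
-rw-r--r-- 1 agent agent 343453 Nov 30 00:33 top1.png
-rw-r--r-- 1 agent agent 429293 Nov 30 00:32 w1.png
-rw-r--r-- 1 agent agent 405038 Nov 30 00:34 w2.png
```

View pics/scan2.png

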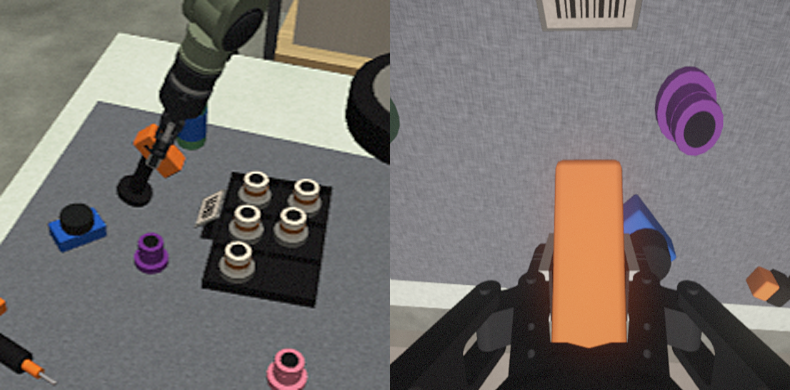

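The picture shows the scanner squarely over the tray label (label column 590, head 588) and all five turrets upright. Now I'll set the scanner down on the pad.

```bash
python3 - <<'E'
from h import *
t,o,org=sc_pose([552,-235.5,55],.09,-10)
bot.movel(t+[0,0,150],max_speed=120)
bot.move_ptp([560,0,330],[PI,.2,PI])
g=np.array([452.5,254.5])
bot.move_ptp([*g,190],[PI,0,PI]); bot.movel([*g,112],max_speed=80); bot.dwell(.2)
hit=bot.movel([*g,102.5],max_speed=15,threshold=4); s=bot.get_state(); print(hit,s["tcp_pos"].round(1),s["orientation"].round(3))
bot.grip(1.0); bot.dwell(.3); bot.movel([*g,210],max_speed=80); bot.move_ptp([300,200,350],[PI,0,PI]); bot.dwell(.5)
m=imaging.camera_model("top"); a=imaging.capture("top"); b=imaging.capture("side"); ms=imaging.camera_model("side")
print("turrets",[p[:2].round().tolist() for im,mm in ((a,m),(b,ms)) for p in [cast(mm,u,55) for u in dark_in_white(im)]],bot.get_state()["t"])
cv2.imwrite("pics/end.png",np.hstack([cv2.resize(a[170:310,95:415],(440,192)),np.zeros((192,0,3),np.uint8)]))
x=cv2.resize(a[130:320,95:425],(790,455))
cv2.imwrite("pics/endtop.png",x); cv2.imwrite("pics/endside.png",cv2.resize(b[140:400,170:400],(530,599),interpolation=cv2.INTER_CUBIC))
E
```

```text
True [452.4 254.4 104.3] [-3.142 -0.     3.142]
turrets [[402.0, -344.0], [409.0, -263.0], [472.0, 391.0], [476.0, -152.0], [485.0, -243.0], [494.0, -335.0], [553.0, -235.0], [476.0, -148.0], [408.0, -259.0], [485.0, -240.0], [552.0, -229.0], [402.0, -340.0], [493.0, -331.0]] 70.8833
```

View pics/endtop.png

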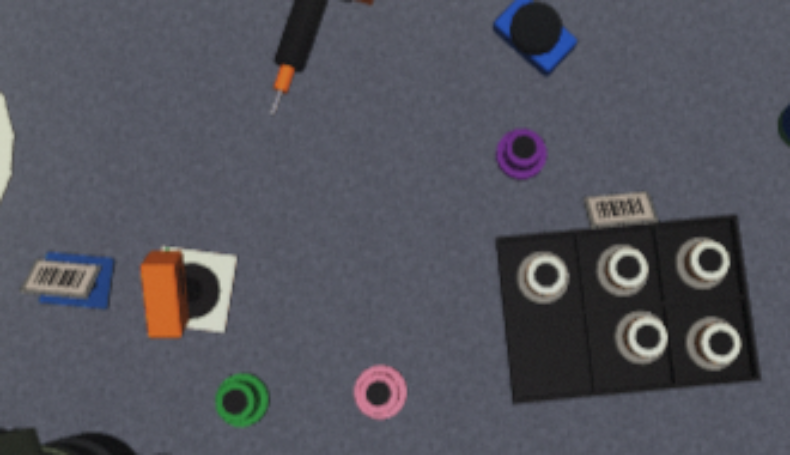

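View pics/endside.png

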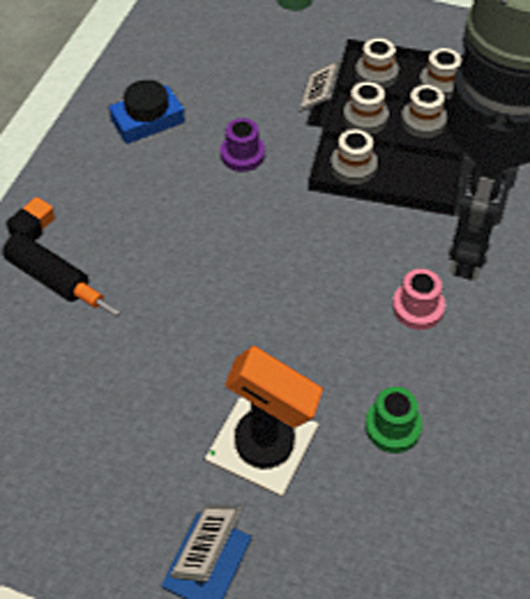

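The scanner stands mid-pad and the bystanders have not moved. One turret in the tray (near-middle compartment) was knocked about 18 mm towards its compartment's corner, so I'll check up close that it stands flat.

```bash
python3 - <<'E'
from h import *
bot.move_ptp([420,-150,280],[PI,0,PI]); bot.move_ptp([470,-262,260],[PI,0,PI]); bot.dwell(.2)
m=imaging.camera_model("wrist"); im=imaging.capture("wrist"); print(m["position"].round())
print([(np.round(u),cast(m,u,55)[:2].round(1)) for u in dark_in_white(im)])
cv2.imwrite("pics/w3.png",im)
E
```

```text
[ 397. -261.  403.]
[(array([174., 358.]), array([ 697.2, -389.4])), (array([169., 357.]), array([ 695.7, -394.2])), (array([266., 232.]), array([ 531.8, -275.1])), (array([423., 160.]), array([ 453.4, -115.1])), (array([422., 153.]), array([ 446.9, -116.9])), (array([438., 122.]), array([ 415.9, -105. ])), (array([487.,  95.]), array([390.6, -60.7])), (array([462.,  80.]), array([377.6, -87.3])), (array([145.,  44.]), array([ 346.6, -385.4]))]
```

View pics/w3.png

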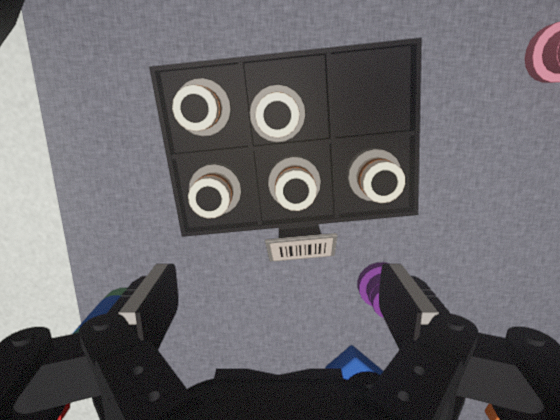

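The knocked turret at (277,112) shows cap and base concentric in a near-vertical view. It stands flat inside its compartment with its base clear of the divider, and all five are upright, so I'm handing in.

```bash
python3 - <<'E'
from bench import bot
print(bot.sign_off(), bot.get_state()["t"])
E
```

```text
the job is handed in; nothing more can be done
the job is handed in; nothing more can be done
```

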